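Lock the stone holder onto its ball post

TASK

Mount the stone holder on the ball post with the smaller ball, the one its socket fits: raise its handle (which also carries it), lower the holder over the ball until it sits fully down on the post's foot, and then press the handle all the way down to lock it. Leave the holder upright and let go.

Things in the scene. Friction and masses are not known exactly. Their poses are not given: they have to be found in the camera images.
- socket (a point): The stone holder: loose dark steel coupler, 0.7 kg, on its rim: square cup open below, rim 66 mm, 49 mm above, 56 mm tall, marble blank on its -x side (out to 50 mm). Point: seat of the ball's centre, on the cup's axis, 30 mm above the rim's underside. z up, +x to the handle, y along its hinge, which crosses the axis 34 mm above this point. Mouth 56 mm wide, narrowing within 13 mm to a 37 mm bore.
- grip (a point): Centre of the cross bar of the U-shaped bail handle: round, 12 mm thick, 62 mm long along socket y, 50 mm clear between side arms, 95 mm from the hinge. Handle down: on the socket's +x side, 64 mm above the rim. 47 mm towards the hinge is a thinner bar carrying the latch tongue. Pinch across x from above; it turns between the fingers as it swings; raised, it carries the holder hanging level.
- bail (a joint): Handle angle, rad: 0 = fully down, level (locked; its tongue then hooks under the ball and bars the socket); grows as the cross bar swings up; 1.45 = fully up, at its stop. Starts at 0 to 0.2. Hinge friction 0.05 N m, no spring: stays where left.
- ball (a point): Centre of the 30 mm steel ball of the right post, fixed, 42 mm above the table, on a 14 mm neck and a round foot 104 mm wide, 12 mm high; the seated holder's rim rests on the foot, at any yaw. A like post with a 50 mm ball (top 83 mm above the table) stands at least 140 mm away, axis to axis, on either side of it.
Things that resemble listed ones, but are neither listed nor needed, are in the scene too. Leave any orange look-alike of the part that bears ball alone. Leave any orange look-alike of the part that bears socket alone.

How it is judged (in metres and radians):
On the way, in this order (a step that is already met when the one before it is completed fails the run):
1. the handle is swung up, to at least 0.8 rad (value of joint bail above 0.8 rad), for 0.2 s.
2. the holder is seated on the small ball (socket point within 10 mm of the ball's centre, tilted less than 10 degrees) while the handle is still up (above 0.4 rad) (distance between socket and ball below 0.01 m and angle between socket's own z axis and vertical below 0.18 rad and value of joint bail above 0.4 rad), for 0.2 s.
At the end, for the whole second after the job is handed in: The holder sits on the small ball with its socket point within 10 mm of the ball's centre, tilted less than 10 degrees, and its handle is down to within 0.12 rad of level; all stays so once released (distance between socket and ball below 0.01 m and angle between socket's own z axis and vertical below 0.18 rad and value of joint bail below 0.12 rad); the robot touches nothing.
It also fails if it takes over 54 s, if anything falls off the work surface, if the arm or the gripper's body presses on something with over 40 N, if the wrist force passes 120 N, or if a joint passes its speed limit or range.

ROBOT

A 6-joint arm with a two-finger parallel gripper is mounted at the origin on the work surface. World frame = base frame: x ahead of the robot, y to its left, z up, the work surface at z = 0. Lengths are in m, angles in degrees, forces in N, time in s.
With the tool pointing down it reaches from about 0.4 to 0.825 m from the base axis. Payload 7 kg.
Tool frame: the origin (TCP) lies at the very end of the fingers, on their centre line; the grasp point (between the pads) lies behind it (r.grasp_offset is the z of the grasp point in the tool frame, in m); z points along the fingers, y is the direction in which the jaws open and shut (so a half turn about z gives the same grasp; the last joint's range is limited). The gripper opens to 88 mm and grips with 3 to 60 N. Pads are 19 mm wide; open, the fingers measure 130 mm over their backs; the gripper's body (78 mm by 193 mm) begins 47 mm behind the grasp point.
Start: joints at [-48.065, 20.546, 0.682, 0, -70.136, -16.507], TCP at [0.29, -0.61, 0.227] pointing down, gripper open.
Joint ranges: [-176.03, 176.03], [-82.01, 121.73], [-58.28, 71.71], [-173.87, 95.51], [-174.79, -0.11], [-173.66, 173.66]. Speed limits (degrees/s): [136.94, 136.94, 172.46, 180, 180, 180].

INTERFACE

Orientations are given as [roll, pitch, yaw] about the fixed x, y, z axes, in that order (R = Rz(yaw) Ry(pitch) Rx(roll)).
In Python, from plant import r gives the robot as it stands. The module is installed in compiled form; this text tells all that it offers.
- The arm moves only by the tool servo_tool, never from a script. Its argument "targets" is a list of rows, each an object of numbers: "dx", "dy", "dz": the shift along the world's x, y, z in cm; "spin": the turn about the world's z in rad; "grip": the opening in per cent of the stroke, from 0 (shut) to 100 (fully open). A call has exactly 10 rows; each row is the pose to reach, as a shift and turn from the pose commanded when the call began; what a row does not reach only later rows make up. A row lasts 1/12 s, in which the tool goes at most 41.7 mm and 7.16 degrees, less where a joint would pass 70% of its speed; a pose out of reach is approached as far as the arm can. A call with a gripper value outside its range is refused whole. The fingers move at their own pace and stop on an object; "squeeze" is the grip in N (left out, the last holds). Time passes only in rows, so rows that repeat a pose let the fingers close, or fill a call up. It gives the time, the measured TCP pose, the force and the opening at its end, in the units of the state.
- r.get_state(): the state, without advancing time (a new reading comes with each control period).
- r.capture(name): name is "scene" or "top"; returns the picture (480x640x3 uint8, blue, green, red); there is no depth.
- r.get_calibration(name): a dict with "K" (3x3 intrinsics, pixels), "extrinsics" (4x4, takes a point from camera to world coordinates). Camera axes: x right, y down, z forward; pixel columns grow to the right and rows downward; lengths in m; the calibration is good to about 2 mm. A picture is of the moment at which its call begins. get_calibration takes no time and is no camera call.
- r.close_job(): hands the job in, once; it reports no verdict.
Trained networks look in the newest picture that a camera, given by its name, has taken for a name from the list of things; names that differ only in an ending like _2 or _b are one class to them, and where a whole thing is asked for, a point or a joint stands for the part that bears it (a point fixed in the world has none). Each returns a list of dicts, best first, with "p" (0 to 1); they miss things now and then, are a little off and sometimes report something else, mostly with a low value. They report only what shows in the picture. A call takes as long as a camera call. They do not tell look-alikes from the thing itself.
- r.cut_out(name, camera): "mask" (480x640 bool, what is visible of it) and "extent" ([left, top, right, bottom] in pixels, round what is visible of it).
The state is a dict: "time_s": time; "joints": joint angles; "qd": joint speeds; "joint_torque": joint torques, N m; "tcp_pos": TCP position; "eef_rot": TCP orientation; "contact_force": force on the tool from outside, world axes, zero at the start; "moment": the same for the moment, N m; "gripper_width": finger opening in m.
Only numpy, scipy, OpenCV 4.12 (cv2) and the standard library are available. Lean on these libraries where they do the work, as an engineer would, in place of code of your own. Each camera call takes 0.05 s, during which the arm holds its last target. There are 200 camera calls.

## Working session

There is one attempt and no reset: what is moved stays moved. The work goes in short steps, Python scripts to look and compute and a tool call to move; the robot and the scene stay as the last step left them, time stands still between calls to the robot, and variables do not carry over. Pictures are saved under pics/ and viewed, about 8 in all and at most 12, crops included, and the job is handed in when it is done.

Besides the shell and the picture viewer there is one more tool, called after "Call:" in YAML: its name, and indented under it one key for each argument. servo_tool: Moves the arm, as the interface text tells. Its arguments: {"type":"object","properties":{"targets":{"type":"array"},"squeeze":{"type":"number"}},"required":["targets"]}

```bash
mkdir -p pics; cat > h.py <<'E'
from plant import r
import numpy as np, cv2
def cal(n):
    c=r.get_calibration(n); return np.array(c["K"]),np.array(c["extrinsics"])
def onplane(n,uv,z):
    K,E=cal(n); d=E[:3,:3]@np.linalg.solve(K,[uv[0],uv[1],1]); o=E[:3,3]
    return o+d*(z-o[2])/d[2]
def proj(n,p):
    K,E=cal(n); q=K@(E[:3,:3].T@(np.array(p)-E[:3,3])); return q[:2]/q[2]
E
python3 - <<'E'
from h import *
for n in("scene","top"):
    im=r.capture(n); cv2.imwrite(f"pics/{n}0.png",im)
    print(n,cal(n)[1].round(3).tolist(),cal(n)[0].round(1).tolist())
    for k in("socket","grip","ball","bail"):
        try:
            for d in r.cut_out(k,n):
                m=d["mask"];v,u=np.nonzero(m);print(k,round(d["p"],2),d["extent"],u.mean().round(1),v.mean().round(1),m.sum(),im[m].mean(0).round())
        except Exception as e: print(k,e)
print(r.get_state(),r.grasp_offset)
E
```

```text
scene [[0.677, 0.519, -0.522, 1.075], [0.736, -0.493, 0.464, -0.573], [-0.016, -0.698, -0.716, 0.89], [0.0, 0.0, 0.0, 1.0]] [[590.7, 0.0, 321.1], [0.0, 590.7, 234.6], [0.0, 0.0, 1.0]]
socket 0.81 [358.6, 117.0, 410.0, 177.8] 384.8 147.5 1481 [ 37. 110. 187.]
socket 0.67 [406.1, 175.5, 467.6, 221.5] 431.3 199.0 1735 [119. 120. 128.]
grip 0.93 [413.0, 182.5, 468.2, 221.9] 440.7 203.0 718 [161. 159. 167.]
grip 0.63 [357.0, 116.4, 399.8, 145.0] 376.9 128.3 433 [  9. 116. 216.]
ball 0.81 [206.2, 280.1, 260.9, 328.5] 232.2 304.8 2075 [112. 111. 117.]
ball 0.71 [105.1, 275.7, 159.3, 318.9] 129.2 298.0 2062 [ 10.  89. 186.]
bail 0.61 [356.9, 114.9, 400.3, 143.7] 377.5 127.6 380 [ 10. 116. 216.]
top [[-0.005, -0.995, 0.101, 0.374], [-1.0, 0.003, -0.016, -0.045], [0.016, -0.101, -0.995, 1.077], [0.0, 0.0, 0.0, 1.0]] [[583.4, 0.0, 322.4], [0.0, 583.4, 237.3], [0.0, 0.0, 1.0]]
socket 0.96 [88.4, 271.5, 162.4, 368.6] 129.3 314.7 2899 [ 43. 123. 187.]
socket 0.91 [139.0, 150.5, 204.3, 243.0] 169.3 201.8 2801 [125. 128. 131.]
grip 0.88 [89.3, 296.6, 146.8, 368.7] 115.5 337.0 1162 [ 32. 122. 194.]
g
[... 265 characters left out ...]
7 1163 [ 33. 121. 192.]
{'time_s': 0.5, 'joints': array([-4.80638694e+01,  2.05477942e+01,  6.77226651e-01, -9.60695357e-04,
       -7.01349192e+01, -1.65066580e+01]), 'qd': array([ 0.01671675, -0.05120149,  0.00971457,  0.01462804, -0.00038154,
        0.06610655]), 'joint_torque': array([ 2.09340717e-03, -5.81800604e+01,  2.93068117e+01,  6.99701920e+00,
        1.19148823e-02, -3.88900389e-05]), 'tcp_pos': array([ 0.28979508, -0.60955961,  0.22650601]), 'eef_rot': array([ 1.79994483e+02, -6.92691166e-04, -1.54570854e+02]), 'contact_force': array([-0.18510026, -0.01780018,  0.04424276]), 'moment': array([-0.0193753 ,  0.04939632, -0.02790629]), 'gripper_width': 0.08757399754971334} -0.0188
```

View pics/top0.png

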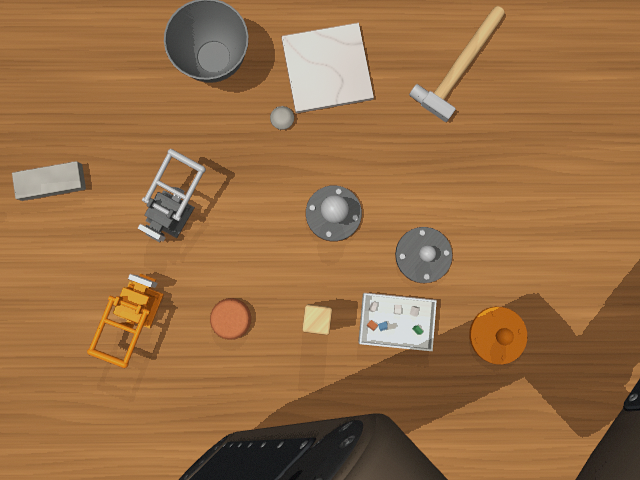

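View pics/scene0.png

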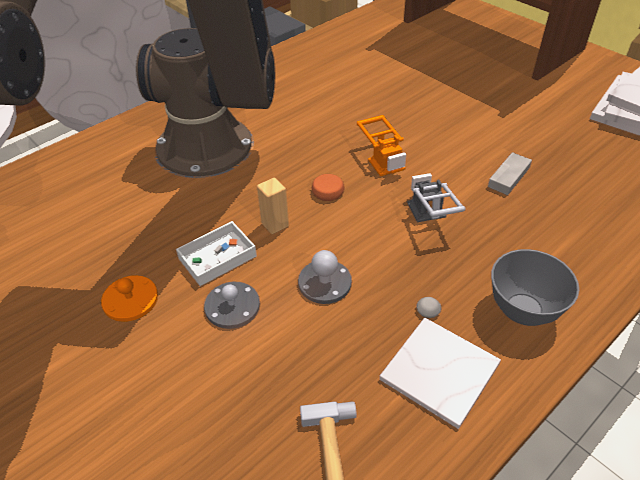

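```bash
python3 - <<'E'
from h import *
a=cv2.imread("pics/top0.png");b=cv2.imread("pics/scene0.png")
A=cv2.resize(a[130:260,110:240],(390,390),interpolation=2);B=cv2.resize(b[140:240,380:480],(390,390),interpolation=2)
cv2.imwrite("pics/crop1.png",np.hstack([A,B]))
E
```

```text
(no output)
```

View pics/crop1.png

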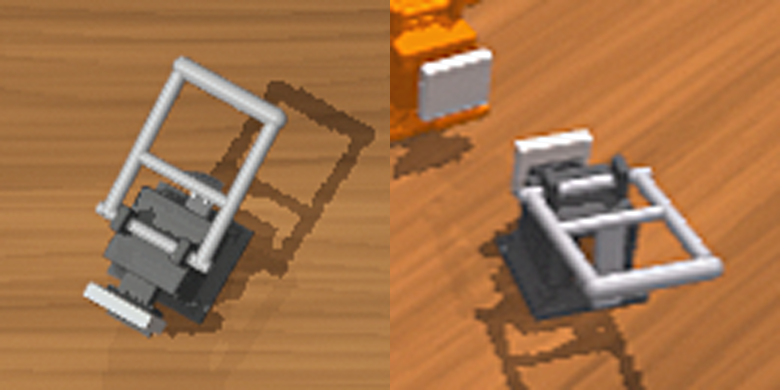

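Candidates, with top-view pixels:
- **Holders:** the steel one is at (169,202) and the orange look-alike at (129,315). I choose the steel one.
- **Posts:** small steel ball (428,254), big steel ball (335,208), orange post (498,335). I choose the small steel ball.

The crop shows the handle's cross bar centre at about top (187,160) and scene (448,211). The handle is nearly level.

```bash
cat >> h.py <<'E'
def tri(ut,us):
    A=[];B=[]
    for n,uv in(("top",ut),("scene",us)):
        K,E=cal(n);d=E[:3,:3]@np.linalg.solve(K,[uv[0],uv[1],1]);d/=np.linalg.norm(d)
        P=np.eye(3)-np.outer(d,d);A.append(P);B.append(P@E[:3,3])
    p=np.linalg.lstsq(np.vstack(A),np.hstack(B),rcond=None)[0]
    return p.round(4),(proj("top",p)-ut).round(1)
E
python3 - <<'E'
from h import *
e=[((170,151.7),(433.3,214.4)),((203.3,169.3),(462.6,208)),((144.3,199.3),(415.9,190)),((177.7,216.7),(445.4,184.1))]
for a,s in e: print(tri(a,s), tri(a,s)[0])
# foot by mask fit at z~.012 ; ball by circle
for n,(u,v) in(("top",(428,254)),("scene",(230,292))):
    im=cv2.imread(f"pics/{n}0.png");c=im[int(v)-40:int(v)+50,int(u)-45:int(u)+45]
    cv2.imwrite(f"pics/c_{n}.png",cv2.resize(c,(390,390),interpolation=2))
    print(n,onplane(n,(u,v),.042))
m=r.capture("top");
for n in("top","scene"):
    if n=="scene": r.capture(n)
    for d in r.cut_out("ball",n):
        v,u=np.nonzero(d["mask"]); h=cv2.convexHull(np.stack([u,v],1).astype(np.int32))
        el=cv2.fitEllipse(h); print(n,el, onplane(n,el[0],.012))
cv2.imwrite("pics/crop2.png",np.hstack([cv2.imread(f"pics/c_{n}.png") for n in("top","scene")]))
E
```

```text
(array([0.6067, 0.1801, 0.0797]), array([13. , 10.2])) [0.6067 0.1801 0.0797]
(array([0.6145, 0.1659, 0.0916]), array([-13.4, -13.5])) [0.6145 0.1659 0.0916]
(array([0.5256, 0.2248, 0.0657]), array([13.8, 10.2])) [0.5256 0.2248 0.0657]
(array([0.5351, 0.213 , 0.0754]), array([-14.1, -13.5])) [0.5351 0.213  0.0754]
top [ 0.44791306 -0.2497941   0.042     ]
scene [ 0.45011697 -0.24392174  0.042     ]
top ((497.9102478027344, 335.181640625), (57.02604293823242, 58.9434700012207), 132.5631103515625) [ 0.30217779 -0.37944371  0.012     ]
top ((423.4599609375, 254.56666564941406), (57.35798263549805, 57.71879196166992), 113.63451385498047) [ 0.44905777 -0.2473606   0.012     ]
scene ((129.5130157470703, 297.84967041015625), (43.99939727783203, 57.95861053466797), 68.4488525390625) [ 0.3082669  -0.37948352  0.012     ]
scene ((232.0743408203125, 304.3547668457031), (45.61893081665039, 56.996463775634766), 74.23381042480469) [ 0.45453089 -0.24709599  0.012     ]
```

View pics/crop2.png

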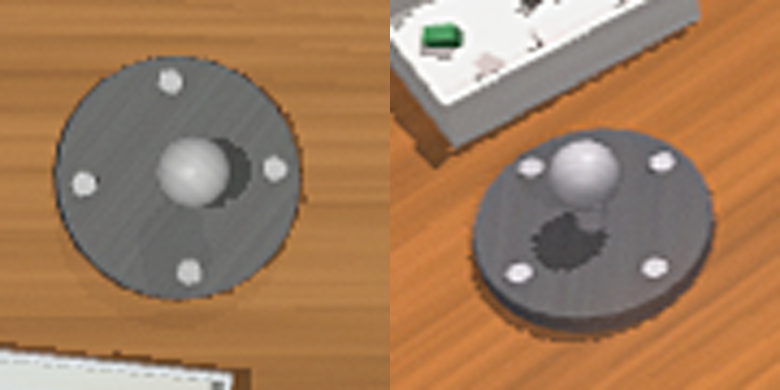

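```bash
python3 - <<'E'
from h import *
e=[((170,151.7),(462.6,208)),((203.3,169.3),(433.3,214.4)),((144.3,199.3),(445.4,184.1)),((177.7,216.7),(415.9,190)),((427.5,253.9),(230,292.4))]
for a,s in e: print(tri(a,s))
p=[tri(*x)[0] for x in e]
g=(p[0]+p[1])/2;h=(p[2]+p[3])/2;print(g,h,np.degrees(np.arctan2(*(p[0]-p[1])[[1,0]])),np.degrees(np.arctan2(*(g-h)[[1,0]])),np.linalg.norm(g-h),np.hypot(*g[:2]))
E
```

```text
(array([0.6253, 0.2036, 0.0822]), array([-0.7, -0.6]))
(array([0.5955, 0.1471, 0.0809]), array([-1.4, -1.2]))
(array([0.5451, 0.2511, 0.0661]), array([-1.1, -0.9]))
(array([0.5143, 0.1924, 0.0658]), array([-1. , -0.8]))
(array([ 0.4495, -0.2467,  0.0425]), array([-1.2, -0.8]))
[0.6104  0.17535 0.08155] [0.5297  0.22175 0.06595] 62.19132821565844 -29.897567889566727 0.09438649267771315 0.6350872243243444
```

The corrected triangulation is consistent. The cross bar is at (0.610, 0.175, 0.082) and the hinge at (0.530, 0.222, 0.066), 94 mm apart against the 95 mm stated. Holder +x points to about -29°, and the small ball is at (0.4495, -0.247, 0.0425).

Call:
servo_tool:
  targets:
    - {"dx": 1.5,"dy": 3.6,"dz": 0,"spin": 0.1,"grip": 34}
    - {"dx": 3,"dy": 7.2,"dz": 0,"spin": 0.2,"grip": 34}
    - {"dx": 4.5,"dy": 10.8,"dz": 0,"spin": 0.3,"grip": 34}
    - {"dx": 6,"dy": 14.4,"dz": 0,"spin": 0.4,"grip": 34}
    - {"dx": 7.5,"dy": 18,"dz": 0,"spin": 0.5,"grip": 34}
    - {"dx": 9,"dy": 21.6,"dz": 0,"spin": 0.6,"grip": 34}
    - {"dx": 10.5,"dy": 25.2,"dz": 0,"spin": 0.62,"grip": 34}
    - {"dx": 12,"dy": 28.8,"dz": 0,"spin": 0.62,"grip": 34}
    - {"dx": 13.5,"dy": 32.4,"dz": 0,"spin": 0.62,"grip": 34}
    - {"dx": 15,"dy": 36,"dz": 0,"spin": 0.62,"grip": 34}
  squeeze: 15

```text
time_s: 1.53
tcp_pos: [0.4402, -0.2478, 0.227]
eef_rot: [-179.9, 0.0, -119.0]
contact_force: [0.3, 0.4, 0.5]
gripper_width: 0.0309
```

Call:
servo_tool:
  targets:
    - {"dx": 1.5,"dy": 3.6,"dz": 0,"spin": 0,"grip": 34}
    - {"dx": 3,"dy": 7.2,"dz": 0,"spin": 0,"grip": 34}
    - {"dx": 4.5,"dy": 10.8,"dz": 0,"spin": 0,"grip": 34}
    - {"dx": 6,"dy": 14.4,"dz": 0,"spin": 0,"grip": 34}
    - {"dx": 7.5,"dy": 18,"dz": 0,"spin": 0,"grip": 34}
    - {"dx": 9,"dy": 21.6,"dz": 0,"spin": 0,"grip": 34}
    - {"dx": 10.5,"dy": 25.2,"dz": 0,"spin": 0,"grip": 34}
    - {"dx": 12,"dy": 28.8,"dz": 0,"spin": 0,"grip": 34}
    - {"dx": 13.5,"dy": 32.4,"dz": 0,"spin": 0,"grip": 34}
    - {"dx": 15,"dy": 36,"dz": 0,"spin": 0,"grip": 34}

```text
time_s: 2.37
tcp_pos: [0.5902, 0.1124, 0.2269]
eef_rot: [-180.0, 0.0, -119.0]
contact_force: [0.9, -0.9, 0.3]
gripper_width: 0.0294
```

Call:
servo_tool:
  targets:
    - {"dx": 1,"dy": 3,"dz": -1,"spin": 0,"grip": 34}
    - {"dx": 2,"dy": 5.5,"dz": -2,"spin": 0,"grip": 34}
    - {"dx": 2,"dy": 6.5,"dz": -4,"spin": 0,"grip": 34}
    - {"dx": 2,"dy": 6.5,"dz": -6,"spin": 0,"grip": 34}
    - {"dx": 2,"dy": 6.5,"dz": -8,"spin": 0,"grip": 34}
    - {"dx": 2,"dy": 6.5,"dz": -9,"spin": 0,"grip": 34}
    - {"dx": 2,"dy": 6.5,"dz": -10,"spin": 0,"grip": 34}
    - {"dx": 2,"dy": 6.5,"dz": -11,"spin": 0,"grip": 34}
    - {"dx": 2,"dy": 6.5,"dz": -11,"spin": 0,"grip": 34}
    - {"dx": 2,"dy": 6.5,"dz": -11,"spin": 0,"grip": 34}

```text
time_s: 3.2
tcp_pos: [0.61, 0.1752, 0.1168]
eef_rot: [-180.0, -0.0, -119.1]
contact_force: [0.5, -0.2, -0.2]
gripper_width: 0.0299
```

```bash
python3 - <<'E'
from h import *
a=r.capture("top");b=r.capture("scene");s=r.get_state();print(s["time_s"],s["tcp_pos"],s["eef_rot"],s["gripper_width"])
A=cv2.resize(a[110:260,110:260],(390,390),interpolation=2);B=cv2.resize(b[100:250,370:520],(390,390),interpolation=2)
cv2.imwrite("pics/c3.png",np.hstack([A,B]))
print(proj("scene",[.610,.175,.0816]))
E
```

```text
3.3 [0.61046365 0.17548792 0.11765769] [-1.79942440e+02  7.30336276e-02 -1.19054776e+02] 0.02967193100201877
[446.57136516 211.43891131]
```

View pics/c3.png

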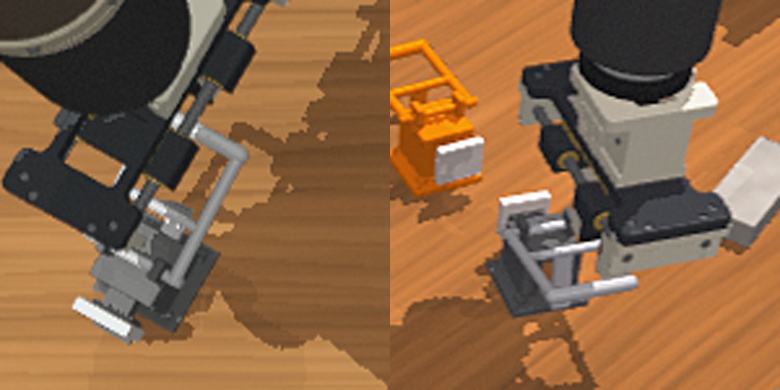

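The fingers straddle the bar from above (bar near scene crop (600,285)) and are aligned with the handle. I'll descend and close.

Call:
servo_tool:
  targets:
    - {"dx": 0,"dy": 0,"dz": -1,"spin": 0,"grip": 34}
    - {"dx": 0,"dy": 0,"dz": -2,"spin": 0,"grip": 34}
    - {"dx": 0,"dy": 0,"dz": -3,"spin": 0,"grip": 34}
    - {"dx": 0,"dy": 0,"dz": -3.8,"spin": 0,"grip": 34}
    - {"dx": 0,"dy": 0,"dz": -4.5,"spin": 0,"grip": 34}
    - {"dx": 0,"dy": 0,"dz": -5.2,"spin": 0,"grip": 34}
    - {"dx": 0,"dy": 0,"dz": -5.2,"spin": 0,"grip": 34}
    - {"dx": 0,"dy": 0,"dz": -5.2,"spin": 0,"grip": 5}
    - {"dx": 0,"dy": 0,"dz": -5.2,"spin": 0,"grip": 5}
    - {"dx": 0,"dy": 0,"dz": -5.2,"spin": 0,"grip": 5}
  squeeze: 12

```text
time_s: 4.13
tcp_pos: [0.6102, 0.1756, 0.0651]
eef_rot: [-180.0, 0.0, -119.0]
contact_force: [0.2, 0.7, 0.4]
gripper_width: 0.0152
```

Call:
servo_tool:
  targets:
    - {"dx": 0,"dy": 0,"dz": 0,"spin": 0,"grip": 5}
    - {"dx": 0,"dy": 0,"dz": 0,"spin": 0,"grip": 5}
    - {"dx": 0,"dy": 0,"dz": 0,"spin": 0,"grip": 5}
    - {"dx": 0,"dy": 0,"dz": 0,"spin": 0,"grip": 5}
    - {"dx": 0,"dy": 0,"dz": 0,"spin": 0,"grip": 5}
    - {"dx": 0,"dy": 0,"dz": 0,"spin": 0,"grip": 5}
    - {"dx": 0,"dy": 0,"dz": 0,"spin": 0,"grip": 5}
    - {"dx": 0,"dy": 0,"dz": 0,"spin": 0,"grip": 5}
    - {"dx": 0,"dy": 0,"dz": 0,"spin": 0,"grip": 5}
    - {"dx": 0,"dy": 0,"dz": 0,"spin": 0,"grip": 5}

```text
time_s: 4.97
tcp_pos: [0.6102, 0.1755, 0.0647]
eef_rot: [-180.0, 0.0, -119.0]
contact_force: [4.0, -1.2, 1.1]
gripper_width: 0.0111
```

```bash
python3 - <<'E'
from math import *
for k in range(0,21):
    t=.18+(1.45-.18)*k/20; a=95*(cos(t)-cos(.18)); print(k,round(t,2),"dx %.2f dy %.2f dz %.2f"%(a*.0875,-a*.0485,9.5*(sin(t)-sin(.18))))
E
```

```text
0 0.18 dx 0.00 dy -0.00 dz 0.00
1 0.24 dx -0.11 dy 0.06 dz 0.59
2 0.31 dx -0.25 dy 0.14 dz 1.17
3 0.37 dx -0.43 dy 0.24 dz 1.74
4 0.43 dx -0.64 dy 0.35 dz 2.29
5 0.5 dx -0.87 dy 0.48 dz 2.83
6 0.56 dx -1.14 dy 0.63 dz 3.35
7 0.62 dx -1.43 dy 0.80 dz 3.85
8 0.69 dx -1.76 dy 0.97 dz 4.33
9 0.75 dx -2.10 dy 1.17 dz 4.79
10 0.81 dx -2.48 dy 1.37 dz 5.21
11 0.88 dx -2.87 dy 1.59 dz 5.61
12 0.94 dx -3.29 dy 1.82 dz 5.98
13 1.01 dx -3.73 dy 2.06 dz 6.32
14 1.07 dx -4.18 dy 2.32 dz 6.63
15 1.13 dx -4.65 dy 2.58 dz 6.90
16 1.2 dx -5.14 dy 2.85 dz 7.14
17 1.26 dx -5.63 dy 3.12 dz 7.34
18 1.32 dx -6.14 dy 3.40 dz 7.51
19 1.39 dx -6.65 dy 3.69 dz 7.64
20 1.45 dx -7.18 dy 3.98 dz 7.73
```

Call:
servo_tool:
  targets:
    - {"dx": -0.11,"dy": 0.06,"dz": 0.59,"spin": 0,"grip": 5}
    - {"dx": -0.25,"dy": 0.14,"dz": 1.17,"spin": 0,"grip": 5}
    - {"dx": -0.43,"dy": 0.24,"dz": 1.74,"spin": 0,"grip": 5}
    - {"dx": -0.64,"dy": 0.35,"dz": 2.29,"spin": 0,"grip": 5}
    - {"dx": -0.87,"dy": 0.48,"dz": 2.83,"spin": 0,"grip": 5}
    - {"dx": -1.14,"dy": 0.63,"dz": 3.35,"spin": 0,"grip": 5}
    - {"dx": -1.43,"dy": 0.8,"dz": 3.85,"spin": 0,"grip": 5}
    - {"dx": -1.76,"dy": 0.97,"dz": 4.33,"spin": 0,"grip": 5}
    - {"dx": -2.1,"dy": 1.17,"dz": 4.79,"spin": 0,"grip": 5}
    - {"dx": -2.48,"dy": 1.37,"dz": 5.21,"spin": 0,"grip": 5}

```text
time_s: 5.8
tcp_pos: [0.5847, 0.1893, 0.1172]
eef_rot: [-180.0, 0.0, -119.0]
contact_force: [0.7, -0.1, -1.6]
gripper_width: 0.0117
```

Call:
servo_tool:
  targets:
    - {"dx": -0.4,"dy": 0.22,"dz": 0.4,"spin": 0,"grip": 5}
    - {"dx": -0.8,"dy": 0.45,"dz": 0.77,"spin": 0,"grip": 5}
    - {"dx": -1.25,"dy": 0.7,"dz": 1.1,"spin": 0,"grip": 5}
    - {"dx": -1.7,"dy": 0.95,"dz": 1.42,"spin": 0,"grip": 5}
    - {"dx": -2.2,"dy": 1.2,"dz": 1.7,"spin": 0,"grip": 5}
    - {"dx": -2.65,"dy": 1.5,"dz": 1.93,"spin": 0,"grip": 5}
    - {"dx": -3.15,"dy": 1.75,"dz": 2.13,"spin": 0,"grip": 5}
    - {"dx": -3.65,"dy": 2.05,"dz": 2.3,"spin": 0,"grip": 5}
    - {"dx": -4.2,"dy": 2.3,"dz": 2.43,"spin": 0,"grip": 5}
    - {"dx": -4.2,"dy": 2.3,"dz": 2.43,"spin": 0,"grip": 5}

```text
time_s: 6.63
tcp_pos: [0.542, 0.2127, 0.1413]
eef_rot: [180.0, 0.0, -119.0]
contact_force: [0.5, -0.2, 0.4]
gripper_width: 0.0116
```

```bash
python3 - <<'E'
from h import *
a=r.capture("top");b=r.capture("scene");s=r.get_state();print(s["time_s"],s["tcp_pos"],s["contact_force"],s["gripper_width"])
A=cv2.resize(a[110:260,110:260],(390,390),interpolation=2);B=cv2.resize(b[100:250,350:500],(390,390),interpolation=2)
cv2.imwrite("pics/c4.png",np.hstack([A,B]))
E
```

```text
6.7333 [0.54276321 0.21242635 0.14103324] [ 1.75549165 -0.45120311  1.16991051] 0.011031813236555242
```

View pics/c4.png

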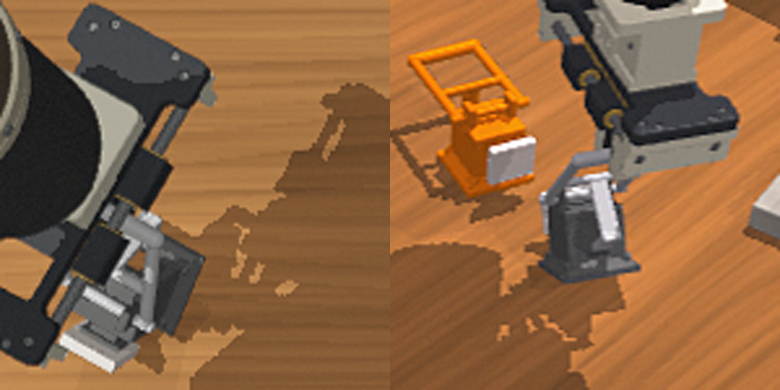

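The handle is up (tongue visible at scene crop (605,210)) and the holder is still upright on its rim. I'll lift gently.

Call:
servo_tool:
  targets:
    - {"dx": 0,"dy": 0,"dz": 0,"spin": 0,"grip": 5}
    - {"dx": 0,"dy": 0,"dz": 0.3,"spin": 0,"grip": 5}
    - {"dx": 0,"dy": 0,"dz": 0.8,"spin": 0,"grip": 5}
    - {"dx": 0,"dy": 0,"dz": 1.5,"spin": 0,"grip": 5}
    - {"dx": 0,"dy": 0,"dz": 2.5,"spin": 0,"grip": 5}
    - {"dx": 0,"dy": 0,"dz": 4,"spin": 0,"grip": 5}
    - {"dx": 0,"dy": 0,"dz": 5.5,"spin": 0,"grip": 5}
    - {"dx": 0,"dy": 0,"dz": 7,"spin": 0,"grip": 5}
    - {"dx": 0,"dy": 0,"dz": 8.5,"spin": 0,"grip": 5}
    - {"dx": 0,"dy": 0,"dz": 9.5,"spin": 0,"grip": 5}
  squeeze: 22

```text
time_s: 7.57
tcp_pos: [0.5432, 0.2121, 0.2381]
eef_rot: [-180.0, 0.1, -119.1]
contact_force: [0.5, -0.3, -5.9]
gripper_width: 0.0116
```

Call:
servo_tool:
  targets:
    - {"dx": 0,"dy": 0,"dz": 1,"spin": 0,"grip": 5}
    - {"dx": 0,"dy": 0,"dz": 2,"spin": 0,"grip": 5}
    - {"dx": 0,"dy": 0,"dz": 2.5,"spin": 0,"grip": 5}
    - {"dx": 0,"dy": 0,"dz": 3,"spin": 0,"grip": 5}
    - {"dx": 0,"dy": 0,"dz": 3,"spin": 0,"grip": 5}
    - {"dx": 0,"dy": 0,"dz": 3,"spin": 0,"grip": 5}
    - {"dx": 0,"dy": 0,"dz": 3,"spin": 0,"grip": 5}
    - {"dx": 0,"dy": 0,"dz": 3,"spin": 0,"grip": 5}
    - {"dx": 0,"dy": 0,"dz": 3,"spin": 0,"grip": 5}
    - {"dx": 0,"dy": 0,"dz": 3,"spin": 0,"grip": 5}

```text
time_s: 8.4
tcp_pos: [0.5429, 0.212, 0.2656]
eef_rot: [180.0, -0.0, -119.0]
contact_force: [0.5, -0.4, -6.0]
gripper_width: 0.0107
```

```bash
python3 - <<'E'
from h import *
b=r.capture("scene");s=r.get_state();print(s["time_s"],s["tcp_pos"],s["contact_force"],s["gripper_width"])
p=proj("scene",s["tcp_pos"]).astype(int);print(p)
x0=max(p[0]-90,0);y0=max(p[1]-60,0)
cv2.imwrite("pics/c5.png",cv2.resize(b[y0:y0+180,x0:x0+180],(500,500),interpolation=2))
E
```

```text
8.45 [0.54295639 0.21206036 0.26569727] [-0.53001819 -0.27853649 -6.69186793] 0.011019188031016858
[444 111]
```

View pics/c5.png

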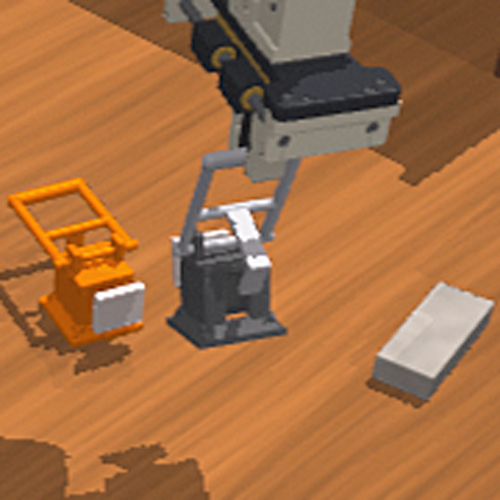

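The holder hangs level with the handle fully up. Next I'll carry it over the small ball.

Call:
servo_tool:
  targets:
    - {"dx": -0.1,"dy": -0.5,"dz": 0,"spin": 0,"grip": 5}
    - {"dx": -0.3,"dy": -1.5,"dz": 0,"spin": 0,"grip": 5}
    - {"dx": -0.5,"dy": -3,"dz": 0,"spin": 0,"grip": 5}
    - {"dx": -0.9,"dy": -5,"dz": 0,"spin": 0,"grip": 5}
    - {"dx": -1.3,"dy": -7.5,"dz": 0,"spin": 0,"grip": 5}
    - {"dx": -1.8,"dy": -10.3,"dz": 0,"spin": 0,"grip": 5}
    - {"dx": -2.4,"dy": -13.3,"dz": 0,"spin": 0,"grip": 5}
    - {"dx": -2.9,"dy": -16.3,"dz": 0,"spin": 0,"grip": 5}
    - {"dx": -3.5,"dy": -19.3,"dz": 0,"spin": 0,"grip": 5}
    - {"dx": -4,"dy": -22.3,"dz": 0,"spin": 0,"grip": 5}

```text
time_s: 9.28
tcp_pos: [0.5016, -0.0134, 0.2663]
eef_rot: [-180.0, 0.0, -119.1]
contact_force: [0.4, -0.3, -7.0]
gripper_width: 0.011
```

Call:
servo_tool:
  targets:
    - {"dx": -0.5,"dy": -3,"dz": 0,"spin": 0,"grip": 5}
    - {"dx": -1.1,"dy": -6,"dz": 0,"spin": 0,"grip": 5}
    - {"dx": -1.6,"dy": -9,"dz": 0,"spin": 0,"grip": 5}
    - {"dx": -2.1,"dy": -11.8,"dz": 0,"spin": 0,"grip": 5}
    - {"dx": -2.6,"dy": -14.5,"dz": 0,"spin": 0,"grip": 5}
    - {"dx": -3.1,"dy": -17,"dz": 0,"spin": 0,"grip": 5}
    - {"dx": -3.5,"dy": -19.2,"dz": 0,"spin": 0,"grip": 5}
    - {"dx": -3.8,"dy": -21,"dz": 0,"spin": 0,"grip": 5}
    - {"dx": -4,"dy": -22.4,"dz": 0,"spin": 0,"grip": 5}
    - {"dx": -4.2,"dy": -23.3,"dz": 0,"spin": 0,"grip": 5}

```text
time_s: 10.12
tcp_pos: [0.4595, -0.246, 0.2662]
eef_rot: [-180.0, -0.0, -119.1]
contact_force: [0.0, -1.3, -6.5]
gripper_width: 0.0113
```

Call:
servo_tool:
  targets:
    - {"dx": -0.1,"dy": -0.5,"dz": 0,"spin": 0,"grip": 5}
    - {"dx": -0.15,"dy": -0.8,"dz": 0,"spin": 0,"grip": 5}
    - {"dx": -0.15,"dy": -0.8,"dz": -0.5,"spin": 0,"grip": 5}
    - {"dx": -0.15,"dy": -0.8,"dz": -1,"spin": 0,"grip": 5}
    - {"dx": -0.15,"dy": -0.8,"dz": -1.5,"spin": 0,"grip": 5}
    - {"dx": -0.15,"dy": -0.8,"dz": -2,"spin": 0,"grip": 5}
    - {"dx": -0.15,"dy": -0.8,"dz": -2.5,"spin": 0,"grip": 5}
    - {"dx": -0.15,"dy": -0.8,"dz": -3,"spin": 0,"grip": 5}
    - {"dx": -0.15,"dy": -0.8,"dz": -3,"spin": 0,"grip": 5}
    - {"dx": -0.15,"dy": -0.8,"dz": -3,"spin": 0,"grip": 5}

```text
time_s: 10.95
tcp_pos: [0.4594, -0.2517, 0.2356]
eef_rot: [180.0, -0.0, -119.0]
contact_force: [0.6, 0.2, -5.5]
gripper_width: 0.0108
```

```bash
python3 - <<'E'
from h import *
b=r.capture("scene");a=r.capture("top");s=r.get_state();print(s["time_s"],s["tcp_pos"],s["contact_force"],s["gripper_width"])
o=[]
for n,im in(("scene",b),("top",a)):
    p=proj(n,[.4495,-.247,.09]).astype(int)
    x0=max(p[0]-65,0);y0=max(p[1]-65,0);print(n,x0,y0,390/130)
    o.append(cv2.resize(im[y0:y0+130,x0:x0+130],(390,390),interpolation=2))
cv2.imwrite("pics/c6.png",np.hstack(o))
E
```

```text
11.05 [ 0.45970569 -0.25195902  0.23619288] [ 0.58432635 -0.0697349  -6.73426601] 0.011273129455091286
scene 159 210 3.0
top 366 186 3.0
```

View pics/c6.png

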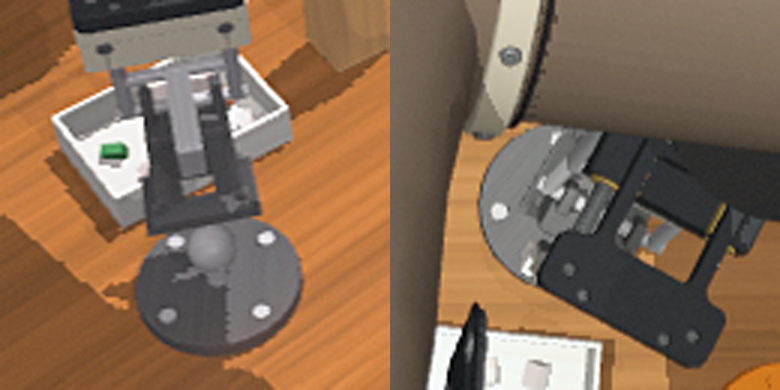

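```bash
python3 - <<'E'
from h import *
for z in(.0925,.0945,.0965):
    p=[onplane("scene",q,z) for q in((208.3,288.3),(245,281.2))]
    d=p[1]-p[0]; n=np.array([d[1],-d[0]])/np.hypot(*d[:2]); print(z,np.linalg.norm(d),np.degrees(np.arctan2(n[1],n[0])),((p[0]+p[1])/2)[:2]-.033*n)
E
```

```text
0.0925 0.06441374849208406 -29.017610099161683 [ 0.44142395 -0.24196139]
0.0945 0.0642522267488726 -29.017610099161722 [ 0.44294115 -0.24275152]
0.0965 0.06409070500566119 -29.01761009916162 [ 0.44445836 -0.24354165]
```

Call:
servo_tool:
  targets:
    - {"dx": 0.3,"dy": -0.1,"dz": 0,"spin": 0,"grip": 5}
    - {"dx": 0.5,"dy": -0.2,"dz": -0.3,"spin": 0,"grip": 5}
    - {"dx": 0.5,"dy": -0.2,"dz": -0.8,"spin": 0,"grip": 5}
    - {"dx": 0.5,"dy": -0.2,"dz": -1.4,"spin": 0,"grip": 5}
    - {"dx": 0.5,"dy": -0.2,"dz": -2,"spin": 0,"grip": 5}
    - {"dx": 0.5,"dy": -0.2,"dz": -2.7,"spin": 0,"grip": 5}
    - {"dx": 0.5,"dy": -0.2,"dz": -3.4,"spin": 0,"grip": 5}
    - {"dx": 0.5,"dy": -0.2,"dz": -4,"spin": 0,"grip": 5}
    - {"dx": 0.5,"dy": -0.2,"dz": -4.5,"spin": 0,"grip": 5}
    - {"dx": 0.5,"dy": -0.2,"dz": -5,"spin": 0,"grip": 5}

```text
time_s: 11.88
tcp_pos: [0.4644, -0.2539, 0.1854]
eef_rot: [180.0, -0.0, -119.0]
contact_force: [-0.2, 0.2, -6.0]
gripper_width: 0.0114
```

Call:
servo_tool:
  targets:
    - {"dx": 0,"dy": 0,"dz": -0.3,"spin": 0,"grip": 5}
    - {"dx": 0,"dy": 0,"dz": -0.6,"spin": 0,"grip": 5}
    - {"dx": 0,"dy": 0,"dz": -0.9,"spin": 0,"grip": 5}
    - {"dx": 0,"dy": 0,"dz": -1.2,"spin": 0,"grip": 5}
    - {"dx": 0,"dy": 0,"dz": -1.5,"spin": 0,"grip": 5}
    - {"dx": 0,"dy": 0,"dz": -1.8,"spin": 0,"grip": 5}
    - {"dx": 0,"dy": 0,"dz": -2.1,"spin": 0,"grip": 5}
    - {"dx": 0,"dy": 0,"dz": -2.3,"spin": 0,"grip": 5}
    - {"dx": 0,"dy": 0,"dz": -2.5,"spin": 0,"grip": 5}
    - {"dx": 0,"dy": 0,"dz": -2.5,"spin": 0,"grip": 5}

```text
time_s: 12.72
tcp_pos: [0.4676, -0.2552, 0.1635]
eef_rot: [-179.6, 0.0, -119.0]
contact_force: [1.3, -1.2, 6.3]
gripper_width: 0.0112
```

```bash
python3 - <<'E'
from h import *
b=r.capture("scene");a=r.capture("top");s=r.get_state();print(s["time_s"],s["tcp_pos"],s["contact_force"],s["moment"])
o=[]
for n,im in(("scene",b),("top",a)):
    p=proj(n,[.4495,-.247,.07]).astype(int)
    x0=max(p[0]-50,0);y0=max(p[1]-50,0);print(n,x0,y0,4)
    o.append(cv2.resize(im[y0:y0+100,x0:x0+100],(400,400),interpolation=2))
cv2.imwrite("pics/c7.png",np.hstack(o))
E
```

```text
12.8167 [ 0.46737116 -0.25506769  0.1635638 ] [ 2.20537829 -1.62756326  6.01173946] [-0.53098151 -0.76067811  0.01281209]
scene 176 232 4
top 379 201 4
```

View pics/c7.png

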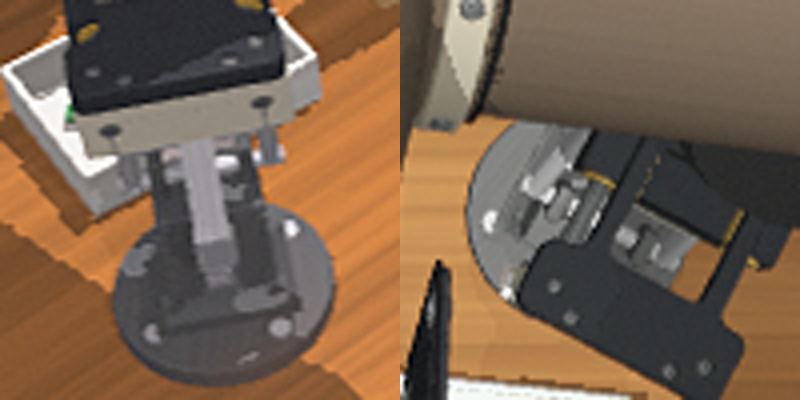

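```bash
python3 - <<'E'
from h import *
u=np.array([.875,-.485]);v=np.array([.485,.875]);B=np.array([.4495,-.2465])
for z in(.012,.022):
  for s in(-1,1):
    for f in (1,-1):
      q=proj("scene",[*(B+.033*f*u+.033*s*v),z]);print(z,s,f,(q-[176,232])*4)
q=[onplane("scene",p,.016) for p in((216.75,314.5),(251,309))];print(q)
h=[proj("scene",[*(B+c*u+.025*s*v),.076]) for s in(-1,1) for c in (0,)];print([(x-[176,232])*4 for x in h])
E
```

```text
0.012 -1 1 [156.4671422 352.5309374]
0.012 -1 -1 [140.70154221 242.67510716]
0.012 1 1 [299.5841648  323.57507324]
0.012 1 -1 [278.28166481 215.8483051 ]
0.022 -1 1 [153.27508509 339.42289729]
0.022 -1 -1 [137.53704883 229.39115489]
0.022 1 1 [297.36863003 310.39811563]
0.022 1 -1 [276.01929834 202.51328722]
[array([ 0.45683425, -0.28306949,  0.016     ]), array([ 0.49010917, -0.22955038,  0.016     ])]
[array([145.24251905, 205.4245138 ]), array([256.24403779, 184.04219082])]
```

The rim is still about 10 mm above the foot: the foot's bolts show in front of it at crop (280,328). The force and moment look like the press going along the handle link. I'll back off until it hangs free, then re-align.

Call:
servo_tool:
  targets:
    - {"dx": 0,"dy": 0,"dz": 0.3,"spin": 0,"grip": 5}
    - {"dx": 0,"dy": 0,"dz": 0.6,"spin": 0,"grip": 5}
    - {"dx": 0,"dy": 0,"dz": 0.9,"spin": 0,"grip": 5}
    - {"dx": 0,"dy": 0,"dz": 1.2,"spin": 0,"grip": 5}
    - {"dx": 0,"dy": 0,"dz": 1.5,"spin": 0,"grip": 5}
    - {"dx": 0,"dy": 0,"dz": 1.5,"spin": 0,"grip": 5}
    - {"dx": 0,"dy": 0,"dz": 1.5,"spin": 0,"grip": 5}
    - {"dx": 0,"dy": 0,"dz": 1.5,"spin": 0,"grip": 5}
    - {"dx": 0,"dy": 0,"dz": 1.5,"spin": 0,"grip": 5}
    - {"dx": 0,"dy": 0,"dz": 1.5,"spin": 0,"grip": 5}

```text
time_s: 13.65
tcp_pos: [0.4643, -0.2539, 0.1758]
eef_rot: [180.0, -0.0, -119.1]
contact_force: [0.1, 0.2, -5.9]
gripper_width: 0.011
```

```bash
python3 - <<'E'
from h import *
b=r.capture("scene");s=r.get_state();print(s["time_s"],s["tcp_pos"],s["contact_force"],s["moment"])
for d in r.cut_out("socket","scene"): print(d["p"],d["extent"])
cv2.imwrite("pics/c8.png",cv2.convertScaleAbs(cv2.resize(b[250:350,170:270],(600,600),interpolation=cv2.INTER_CUBIC),alpha=1.8,beta=10))
E
```

```text
13.7 [ 0.46438504 -0.25386621  0.17579956] [-0.13410604  0.55529342 -8.21528547] [-0.02039415 -0.04106921 -0.06696725]
0.89 [210.5, 261.9, 252.2, 310.0]
0.68 [355.8, 116.0, 411.4, 176.6]
```

View pics/c8.png

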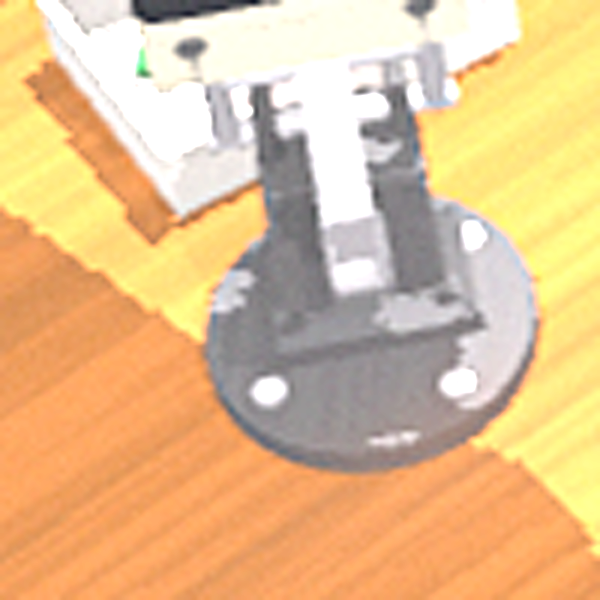

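```bash
python3 - <<'E'
from h import *
for z in(.026,.030,.034,.038):
    p=[onplane("scene",q,z) for q in((215.8,310),(250.5,304.2))]
    d=p[1]-p[0]; n=np.array([d[1],-d[0]])/np.hypot(*d[:2]); print(z,np.linalg.norm(d),np.degrees(np.arctan2(n[1],n[0])),((p[0]+p[1])/2)[:2]-.033*np.array([.875,-.485]))
print(onplane("scene",(230,292.4),.042))
E
```

```text
0.026 0.06359752043597071 -31.331777369293135 [ 0.44206105 -0.23853414]
0.03 0.06330311680860332 -31.331777369293047 [ 0.4448589  -0.24000866]
0.034 0.06300871318123584 -31.331777369293132 [ 0.44765676 -0.24148318]
0.038 0.06271430955386835 -31.331777369293093 [ 0.45045461 -0.24295771]
[ 0.45087656 -0.24448346  0.042     ]
```

Call:
servo_tool:
  targets:
    - {"dx": 0.2,"dy": -0.1,"dz": 0,"spin": 0,"grip": 5}
    - {"dx": 0.4,"dy": -0.25,"dz": 0,"spin": 0,"grip": 5}
    - {"dx": 0.4,"dy": -0.25,"dz": -0.2,"spin": 0,"grip": 5}
    - {"dx": 0.4,"dy": -0.25,"dz": -0.5,"spin": 0,"grip": 5}
    - {"dx": 0.4,"dy": -0.25,"dz": -0.7,"spin": 0,"grip": 5}
    - {"dx": 0.4,"dy": -0.25,"dz": -0.9,"spin": 0,"grip": 5}
    - {"dx": 0.4,"dy": -0.25,"dz": -1.1,"spin": 0,"grip": 5}
    - {"dx": 0.4,"dy": -0.25,"dz": -1.3,"spin": 0,"grip": 5}
    - {"dx": 0.4,"dy": -0.25,"dz": -1.4,"spin": 0,"grip": 5}
    - {"dx": 0.4,"dy": -0.25,"dz": -1.4,"spin": 0,"grip": 5}
  squeeze: 16

```text
time_s: 14.58
tcp_pos: [0.47, -0.257, 0.1632]
eef_rot: [-179.8, 0.0, -119.0]
contact_force: [1.6, -1.2, 2.9]
gripper_width: 0.0112
```

It stops at the same height again, so the cup is held slightly off by the stiff grip while the ball is already captured in the mouth. I'll open the fingers a little so the holder can centre itself under its own weight. The handle stays up by hinge friction.

Call:
servo_tool:
  targets:
    - {"dx": -0.2,"dy": 0.1,"dz": 0.1,"spin": 0,"grip": 5}
    - {"dx": -0.2,"dy": 0.1,"dz": 0.1,"spin": 0,"grip": 5}
    - {"dx": -0.2,"dy": 0.1,"dz": 0.1,"spin": 0,"grip": 34}
    - {"dx": -0.2,"dy": 0.1,"dz": 0.1,"spin": 0,"grip": 34}
    - {"dx": -0.2,"dy": 0.1,"dz": 0.1,"spin": 0,"grip": 34}
    - {"dx": -0.2,"dy": 0.1,"dz": 0.1,"spin": 0,"grip": 34}
    - {"dx": -0.2,"dy": 0.1,"dz": 0.1,"spin": 0,"grip": 34}
    - {"dx": -0.2,"dy": 0.1,"dz": 0.1,"spin": 0,"grip": 34}
    - {"dx": -0.2,"dy": 0.1,"dz": 0.1,"spin": 0,"grip": 34}
    - {"dx": -0.2,"dy": 0.1,"dz": 0.1,"spin": 0,"grip": 34}

```text
time_s: 15.42
tcp_pos: [0.4664, -0.2554, 0.1629]
eef_rot: [180.0, -0.0, -119.1]
contact_force: [0.6, 0.2, -0.2]
gripper_width: 0.0298
```

```bash
python3 - <<'E'
from h import *
b=r.capture("scene");s=r.get_state();print(s["time_s"],s["tcp_pos"],s["contact_force"],s["gripper_width"])
for d in r.cut_out("socket","scene"): print(d["p"],d["extent"])
cv2.imwrite("pics/c9.png",cv2.convertScaleAbs(cv2.resize(b[240:340,170:270],(600,600),interpolation=cv2.INTER_CUBIC),alpha=1.4,beta=10))
E
```

```text
15.4667 [ 0.46643183 -0.25539704  0.16289532] [-0.70031404 -0.86061015  0.02351534] 0.02975226819680885
0.82 [205.9, 263.8, 251.4, 320.2]
0.77 [355.6, 117.4, 408.7, 172.7]
0.31 [204.7, 262.2, 248.1, 305.2]
```

View pics/c9.png

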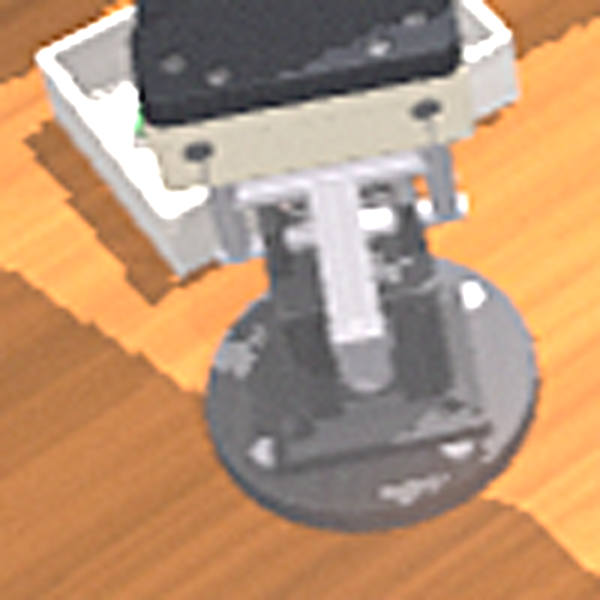

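The rim's front edge is now at crop (275,470)-(490,432). That is within about 2 px of the predicted seated position, and the handle is still up. I'll re-grip the bar lower and swing it down along its arc.

Call:
servo_tool:
  targets:
    - {"dx": 0,"dy": 0,"dz": -0.3,"spin": 0,"grip": 34}
    - {"dx": 0,"dy": 0,"dz": -0.6,"spin": 0,"grip": 34}
    - {"dx": 0,"dy": 0,"dz": -0.9,"spin": 0,"grip": 34}
    - {"dx": 0,"dy": 0,"dz": -1,"spin": 0,"grip": 34}
    - {"dx": 0,"dy": 0,"dz": -1,"spin": 0,"grip": 5}
    - {"dx": 0,"dy": 0,"dz": -1,"spin": 0,"grip": 5}
    - {"dx": 0,"dy": 0,"dz": -1,"spin": 0,"grip": 5}
    - {"dx": 0,"dy": 0,"dz": -1,"spin": 0,"grip": 5}
    - {"dx": 0,"dy": 0,"dz": -1,"spin": 0,"grip": 5}
    - {"dx": 0,"dy": 0,"dz": -1,"spin": 0,"grip": 5}
  squeeze: 8

```text
time_s: 16.35
tcp_pos: [0.4666, -0.2554, 0.1531]
eef_rot: [-180.0, 0.0, -119.0]
contact_force: [1.1, 0.2, 1.4]
gripper_width: 0.0114
```

```bash
python3 - <<'E'
from h import *
from math import *
r.capture("scene");s=r.get_state();print(s["time_s"],s["tcp_pos"],s["contact_force"],s["gripper_width"])
for d in r.cut_out("socket","scene"): print(d["p"],d["extent"])
for k in range(0,21):
    t=1.37*(1-k/20); a=9.5*(cos(t)-cos(1.37)); print(k,round(t,2),"dx %.2f dy %.2f dz %.2f"%(a*.875,-a*.485,9.5*(sin(t)-sin(1.37))))
E
```

```text
16.4 [ 0.46661697 -0.25543129  0.15310129] [ 1.08966567 -0.81133523  0.74486581] 0.01179824383036808
0.91 [206.9, 269.3, 253.0, 318.8]
0.72 [355.2, 118.5, 409.1, 174.3]
0 1.37 dx 0.00 dy -0.00 dz 0.00
1 1.3 dx 0.55 dy -0.31 dz -0.15
2 1.23 dx 1.10 dy -0.61 dz -0.35
3 1.16 dx 1.63 dy -0.90 dz -0.58
4 1.1 dx 2.14 dy -1.19 dz -0.86
5 1.03 dx 2.64 dy -1.46 dz -1.18
6 0.96 dx 3.12 dy -1.73 dz -1.53
7 0.89 dx 3.57 dy -1.98 dz -1.92
8 0.82 dx 4.00 dy -2.22 dz -2.35
9 0.75 dx 4.40 dy -2.44 dz -2.81
10 0.69 dx 4.78 dy -2.65 dz -3.30
11 0.62 dx 5.12 dy -2.84 dz -3.82
12 0.55 dx 5.44 dy -3.01 dz -4.36
13 0.48 dx 5.72 dy -3.17 dz -4.93
14 0.41 dx 5.96 dy -3.30 dz -5.51
15 0.34 dx 6.17 dy -3.42 dz -6.12
16 0.27 dx 6.34 dy -3.52 dz -6.74
17 0.21 dx 6.48 dy -3.59 dz -7.37
18 0.14 dx 6.58 dy -3.65 dz -8.01
19 0.07 dx 6.64 dy -3.68 dz -8.66
20 0.0 dx 6.65 dy -3.69 dz -9.31
```

Call:
servo_tool:
  targets:
    - {"dx": 0.55,"dy": -0.31,"dz": -0.15,"spin": 0,"grip": 5}
    - {"dx": 1.1,"dy": -0.6,"dz": -0.35,"spin": 0,"grip": 5}
    - {"dx": 1.63,"dy": -0.9,"dz": -0.6,"spin": 0,"grip": 5}
    - {"dx": 2.14,"dy": -1.2,"dz": -0.86,"spin": 0,"grip": 5}
    - {"dx": 2.64,"dy": -1.46,"dz": -1.18,"spin": 0,"grip": 5}
    - {"dx": 3.12,"dy": -1.73,"dz": -1.53,"spin": 0,"grip": 5}
    - {"dx": 3.57,"dy": -1.98,"dz": -1.92,"spin": 0,"grip": 5}
    - {"dx": 4,"dy": -2.22,"dz": -2.35,"spin": 0,"grip": 5}
    - {"dx": 4.4,"dy": -2.44,"dz": -2.81,"spin": 0,"grip": 5}
    - {"dx": 4.78,"dy": -2.65,"dz": -3.3,"spin": 0,"grip": 5}

```text
time_s: 17.28
tcp_pos: [0.5152, -0.2825, 0.1198]
eef_rot: [-179.9, -0.0, -119.0]
contact_force: [0.6, -1.0, 1.3]
gripper_width: 0.0115
```

Call:
servo_tool:
  targets:
    - {"dx": 0.34,"dy": -0.19,"dz": -0.52,"spin": 0,"grip": 5}
    - {"dx": 0.66,"dy": -0.36,"dz": -1.06,"spin": 0,"grip": 5}
    - {"dx": 0.94,"dy": -0.52,"dz": -1.63,"spin": 0,"grip": 5}
    - {"dx": 1.18,"dy": -0.65,"dz": -2.21,"spin": 0,"grip": 5}
    - {"dx": 1.39,"dy": -0.77,"dz": -2.82,"spin": 0,"grip": 5}
    - {"dx": 1.56,"dy": -0.87,"dz": -3.44,"spin": 0,"grip": 5}
    - {"dx": 1.7,"dy": -0.94,"dz": -4.07,"spin": 0,"grip": 5}
    - {"dx": 1.8,"dy": -1,"dz": -4.71,"spin": 0,"grip": 5}
    - {"dx": 1.86,"dy": -1.03,"dz": -5.36,"spin": 0,"grip": 5}
    - {"dx": 1.86,"dy": -1.03,"dz": -5.36,"spin": 0,"grip": 5}

```text
time_s: 18.12
tcp_pos: [0.532, -0.2918, 0.0645]
eef_rot: [179.9, -0.0, -119.1]
contact_force: [3.1, -0.2, 0.8]
gripper_width: 0.0114
```

```bash
python3 - <<'E'
from h import *
r.capture("scene");s=r.get_state();print(s["time_s"],s["tcp_pos"],s["contact_force"],s["gripper_width"])
for d in r.cut_out("socket","scene"): print(d["p"],d["extent"])
E
```

```text
18.1667 [ 0.53175531 -0.29166581  0.06497904] [ 1.86752859 -1.14505428 -0.75441912] 0.011438658625077695
0.89 [361.5, 121.8, 409.6, 177.7]
```

Call:
servo_tool:
  targets:
    - {"dx": 0,"dy": 0,"dz": -0.2,"spin": 0,"grip": 5}
    - {"dx": 0,"dy": 0,"dz": -0.4,"spin": 0,"grip": 5}
    - {"dx": 0,"dy": 0,"dz": -0.5,"spin": 0,"grip": 5}
    - {"dx": 0,"dy": 0,"dz": -0.6,"spin": 0,"grip": 5}
    - {"dx": 0,"dy": 0,"dz": -0.7,"spin": 0,"grip": 5}
    - {"dx": 0,"dy": 0,"dz": -0.8,"spin": 0,"grip": 5}
    - {"dx": 0,"dy": 0,"dz": -0.9,"spin": 0,"grip": 5}
    - {"dx": 0,"dy": 0,"dz": -0.9,"spin": 0,"grip": 5}
    - {"dx": 0,"dy": 0,"dz": -0.9,"spin": 0,"grip": 5}
    - {"dx": 0,"dy": 0,"dz": -0.9,"spin": 0,"grip": 5}
  squeeze: 20

```text
time_s: 19.05
tcp_pos: [0.5336, -0.2925, 0.0577]
eef_rot: [-179.9, 0.0, -119.0]
contact_force: [3.7, -2.4, 2.0]
gripper_width: 0.0115
```

Call:
servo_tool:
  targets:
    - {"dx": 0,"dy": 0,"dz": -0.1,"spin": 0,"grip": 5}
    - {"dx": 0,"dy": 0,"dz": -0.2,"spin": 0,"grip": 5}
    - {"dx": 0,"dy": 0,"dz": -0.3,"spin": 0,"grip": 5}
    - {"dx": 0,"dy": 0,"dz": -0.4,"spin": 0,"grip": 5}
    - {"dx": 0,"dy": 0,"dz": -0.4,"spin": 0,"grip": 5}
    - {"dx": 0,"dy": 0,"dz": -0.4,"spin": 0,"grip": 5}
    - {"dx": 0,"dy": 0,"dz": -0.4,"spin": 0,"grip": 5}
    - {"dx": 0,"dy": 0,"dz": -0.4,"spin": 0,"grip": 5}
    - {"dx": 0,"dy": 0,"dz": -0.4,"spin": 0,"grip": 5}
    - {"dx": 0,"dy": 0,"dz": -0.4,"spin": 0,"grip": 5}

```text
time_s: 19.88
tcp_pos: [0.5335, -0.2924, 0.0537]
eef_rot: [-179.9, 0.0, -119.0]
contact_force: [4.5, -1.8, 1.0]
gripper_width: 0.0114
```

There's no stop reaction yet, so the bar may be sliding between the pads. I'll let go, rise, and press on the bar with closed fingertips, which also gauges its height.

Call:
servo_tool:
  targets:
    - {"dx": 0,"dy": 0,"dz": 0,"spin": 0,"grip": 34}
    - {"dx": 0,"dy": 0,"dz": 0,"spin": 0,"grip": 34}
    - {"dx": 0,"dy": 0,"dz": 0,"spin": 0,"grip": 34}
    - {"dx": 0,"dy": 0,"dz": 0,"spin": 0,"grip": 34}
    - {"dx": 0,"dy": 0,"dz": 1.5,"spin": 0,"grip": 34}
    - {"dx": 0,"dy": 0,"dz": 3,"spin": 0,"grip": 34}
    - {"dx": 0,"dy": 0,"dz": 4.5,"spin": 0,"grip": 34}
    - {"dx": 0,"dy": 0,"dz": 6,"spin": 0,"grip": 34}
    - {"dx": 0,"dy": 0,"dz": 7,"spin": 0,"grip": 0}
    - {"dx": 0,"dy": 0,"dz": 7,"spin": 0,"grip": 0}

```text
time_s: 20.72
tcp_pos: [0.5337, -0.2925, 0.1255]
eef_rot: [-179.8, 0.0, -119.0]
contact_force: [0.9, 0.1, -0.2]
gripper_width: 0.0216
```

```bash
python3 - <<'E'
from h import *
b=r.capture("scene");a=r.capture("top");s=r.get_state();print(s["time_s"],s["tcp_pos"],s["contact_force"],s["gripper_width"])
for n in("scene","top"):
  for k in ("socket","grip"):
    for d in r.cut_out(k,n): print(n,k,round(d["p"],2),np.round(d["extent"]))
B=np.array([.4495,-.247]);u=np.array([.875,-.485]);v=np.array([.485,.875])
for t in(0,.2):
    print(t,[proj("scene",[*(B+.095*np.cos(t)*u+s*.031*v),.076+.095*np.sin(t)]).round() for s in(-1,1)])
cv2.imwrite("pics/s10.png",b);cv2.imwrite("pics/t10.png",a)
E
```

```text
20.8167 [ 0.53256953 -0.29199386  0.12309306] [-0.09108595 -0.86740021 -0.66364367] 0.013772890688313525
scene socket 0.9 [355. 116. 410. 174.]
scene grip 0.65 [353. 117. 404. 148.]
scene grip 0.52 [215. 319. 254. 332.]
scene grip 0.28 [226. 326. 237. 326.]
top socket 0.9 [423. 196. 465. 283.]
top socket 0.86 [ 89. 272. 163. 365.]
top grip 0.78 [ 89. 300. 148. 368.]
top grip 0.58 [423. 192. 469. 262.]
0 [array([215., 327.]), array([251., 319.])]
0.2 [array([213., 319.]), array([250., 312.])]
```

Call:
servo_tool:
  targets:
    - {"dx": 0,"dy": 0,"dz": -1,"spin": 0,"grip": 0}
    - {"dx": 0,"dy": 0,"dz": -2,"spin": 0,"grip": 0}
    - {"dx": 0,"dy": 0,"dz": -2.8,"spin": 0,"grip": 0}
    - {"dx": 0,"dy": 0,"dz": -3.3,"spin": 0,"grip": 0}
    - {"dx": 0,"dy": 0,"dz": -3.7,"spin": 0,"grip": 0}
    - {"dx": 0,"dy": 0,"dz": -3.9,"spin": 0,"grip": 0}
    - {"dx": 0,"dy": 0,"dz": -4.1,"spin": 0,"grip": 0}
    - {"dx": 0,"dy": 0,"dz": -4.3,"spin": 0,"grip": 0}
    - {"dx": 0,"dy": 0,"dz": -4.5,"spin": 0,"grip": 0}
    - {"dx": 0,"dy": 0,"dz": -4.5,"spin": 0,"grip": 0}

```text
time_s: 21.85
tcp_pos: [0.535, -0.2932, 0.0798]
eef_rot: [-179.7, 0.0, -119.0]
contact_force: [1.4, -1.9, 5.3]
gripper_width: 0.0005
```

Call:
servo_tool:
  targets:
    - {"dx": 0,"dy": 0,"dz": -0.1,"spin": 0,"grip": 0}
    - {"dx": 0,"dy": 0,"dz": -0.2,"spin": 0,"grip": 0}
    - {"dx": 0,"dy": 0,"dz": -0.3,"spin": 0,"grip": 0}
    - {"dx": 0,"dy": 0,"dz": -0.3,"spin": 0,"grip": 0}
    - {"dx": 0,"dy": 0,"dz": -0.3,"spin": 0,"grip": 0}
    - {"dx": 0,"dy": 0,"dz": -0.3,"spin": 0,"grip": 0}
    - {"dx": 0,"dy": 0,"dz": -0.3,"spin": 0,"grip": 0}
    - {"dx": 0,"dy": 0,"dz": -0.3,"spin": 0,"grip": 0}
    - {"dx": 0,"dy": 0,"dz": -0.3,"spin": 0,"grip": 0}
    - {"dx": 0,"dy": 0,"dz": -0.3,"spin": 0,"grip": 0}

```text
time_s: 22.68
tcp_pos: [0.5363, -0.2938, 0.0781]
eef_rot: [-179.6, 0.0, -119.0]
contact_force: [3.0, -4.6, 6.1]
gripper_width: 0.0005
```

The bar stands at the expected level height and gives a firm reaction. I'll retreat and check.

Call:
servo_tool:
  targets:
    - {"dx": 0,"dy": 0,"dz": 1,"spin": 0,"grip": 0}
    - {"dx": 0,"dy": 0,"dz": 3,"spin": 0,"grip": 0}
    - {"dx": 0,"dy": 0,"dz": 6,"spin": 0,"grip": 0}
    - {"dx": 0,"dy": 0,"dz": 9,"spin": 0,"grip": 0}
    - {"dx": 0,"dy": 0,"dz": 12,"spin": 0,"grip": 0}
    - {"dx": 0,"dy": -2,"dz": 15,"spin": 0,"grip": 0}
    - {"dx": 0,"dy": -5,"dz": 16,"spin": 0,"grip": 0}
    - {"dx": 0,"dy": -8,"dz": 16,"spin": 0,"grip": 0}
    - {"dx": 0,"dy": -11,"dz": 16,"spin": 0,"grip": 0}
    - {"dx": 0,"dy": -14,"dz": 16,"spin": 0,"grip": 0}

```text
time_s: 23.52
tcp_pos: [0.5326, -0.4331, 0.2363]
eef_rot: [-180.0, 0.0, -119.0]
contact_force: [1.2, -1.1, -0.3]
gripper_width: 0.0004
```

Call:
servo_tool:
  targets:
    - {"dx": 0,"dy": -3,"dz": 0,"spin": 0,"grip": 0}
    - {"dx": 0,"dy": -6,"dz": 0,"spin": 0,"grip": 0}
    - {"dx": 0,"dy": -9,"dz": 0,"spin": 0,"grip": 0}
    - {"dx": 0,"dy": -12,"dz": 0,"spin": 0,"grip": 0}
    - {"dx": 0,"dy": -15,"dz": 0,"spin": 0,"grip": 0}
    - {"dx": 0,"dy": -15,"dz": 0,"spin": 0,"grip": 0}
    - {"dx": 0,"dy": -15,"dz": 0,"spin": 0,"grip": 0}
    - {"dx": 0,"dy": -15,"dz": 0,"spin": 0,"grip": 0}
    - {"dx": 0,"dy": -15,"dz": 0,"spin": 0,"grip": 0}
    - {"dx": 0,"dy": -15,"dz": 0,"spin": 0,"grip": 0}

```text
time_s: 24.35
tcp_pos: [0.5333, -0.5812, 0.2361]
eef_rot: [-180.0, 0.0, -119.0]
contact_force: [0.4, 0.5, -0.1]
gripper_width: 0.0004
```

```bash
python3 - <<'E'
from h import *
o=[];B=np.array([.4495,-.247])
for n in("scene","top"):
    im=r.capture(n);p=proj(n,[.48,-.265,.05]).astype(int);x0,y0=p-50;print(n,x0,y0)
    for k in ("socket","grip"):
        for d in r.cut_out(k,n): print(n,k,round(d["p"],2),np.round(d["extent"]))
    o.append(cv2.resize(im[y0:y0+100,x0:x0+100],(400,400),interpolation=cv2.INTER_CUBIC))
    u=np.array([.875,-.485]);v=np.array([.485,.875])
    for c,z in((.095,.076),(0,.076),(.033,.012)):
        print(c,z,[((proj(n,[*(B+c*u+s*.031*v),z])-[x0,y0])*4).round() for s in(-1,1)])
cv2.imwrite("pics/c12.png",np.hstack(o));print(r.get_state()["time_s"])
E
```

```text
scene 179 255
scene socket 0.97 [355. 118. 411. 175.]
scene socket 0.87 [206. 264. 261. 330.]
scene grip 0.76 [210. 276. 259. 329.]
scene grip 0.58 [354. 116. 397. 146.]
0.095 0.076 [array([143., 287.]), array([289., 257.])]
0 0.076 [array([119., 117.]), array([257.,  90.])]
0.033 0.012 [array([148., 260.]), array([282., 233.])]
top 387 185
top socket 0.94 [ 87. 275. 163. 366.]
top socket 0.84 [400. 197. 470. 284.]
top grip 0.7 [ 88. 296. 146. 368.]
top grip 0.62 [415. 191. 476. 262.]
0.095 0.076 [array([337., 110.]), array([211.,  42.])]
0 0.076 [array([236., 301.]), array([109., 232.])]
0.033 0.012 [array([238., 247.]), array([119., 182.])]
24.65
```

View pics/c12.png

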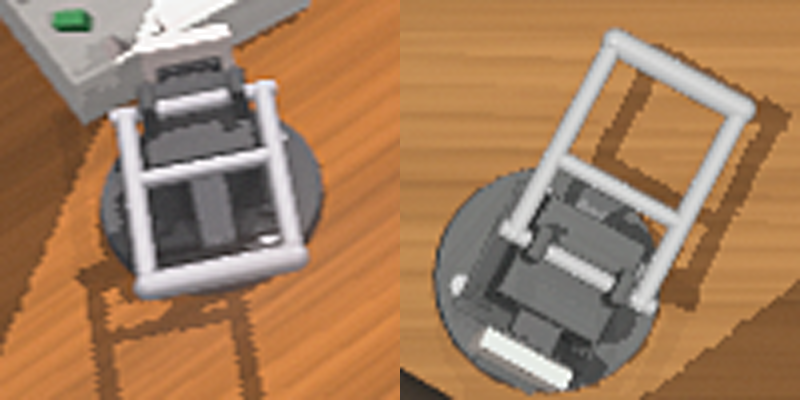

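The picture matches the model of a seated holder with a level handle. In the scene crop the bar is at (145,287)-(300,257), predicted (143,287)-(289,257). In the same crop the hinge is at (122,115)-(265,88), predicted (119,117)-(257,90). The top view agrees too, and the arm is clear, so I'm handing in.

```bash
python3 -c "
from plant import r
print(r.close_job(), r.get_state()['time_s'])"
```

```text
the job is handed in; nothing more can be done
the job is handed in; nothing more can be done
```

The stone holder is on the small steel ball post with its handle pressed down. The gripper has let go and is well clear, and I handed the job in at about 25 s of the 54 s allowed. No verdict was reported.

- **What I did:** I swung the steel holder's handle up, carried the holder by it to the small ball and lowered it. It stopped twice about 10 mm above the foot. I opened the fingers slightly with the handle still up, and it dropped fully onto the foot. I then gripped the bar again, swung it down along its arc, pressed it from above with closed fingertips, and retreated.
- **Last checks:** In both camera views the cross bar and hinge are within about 3 px of where a seated holder with a level handle should be. The fingertips met the bar within a few millimetres of its level height.
- **What disagreed:** My triangulation and the scene camera alone disagreed by 2–3 mm on the ball's position. While I swung the handle down in the grip, no clear stop was felt. The final press gave only about 6 N, with the bar sinking another 1.7 mm, so the lock rests on the bar's height and the pictures, not on a felt click.

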